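# Rock a vial block out of a block heater

## Task

Swing the red sprung lever on the block heater all the way to its stop, which sweeps the orange hold-down finger off the vial block, and let the lever spring back. Then take the vial block by its blue handle and rock it side to side instead of pulling it straight up: tip one end up past its catch while the other end stays down, then rock it back so that the other end comes free too. Finish while holding the block, level and still, just clear above its well (its underside roughly 10 to 40 mm above the heater's white top), and leave the bottle, the jar and the vial rack alone.

Things in the scene. Friction and masses are not known exactly. Their poses are not given: they have to be found in the camera images.
- heater: White block heater, grey foot, fixed to the bench. Origin on the bench right under the centre of the well, z up. Housing spans x -60..60, y -170..85, z 0..60 mm (white top at z 60). The well is open upward: x +-26.5, y +-48.2 mm, floor at z 30.
- catch_tip (a point): Tip of the black sprung catch in the well's +y end wall (heater frame y 44, z 38 mm; a like one at y -44), 20 mm wide, reaching 3 mm over the block's foot. An end of the block passes it with 10 to 16 N upward at that end; once risen about 8 mm the catch springs in below and keeps that end up, about 9 mm above the floor.
- lever_pivot (a point): Point on the heater's top on the common vertical axis of lever and hold-down finger: heater frame (0, -105, 60) mm.
- lever_post (a point): Middle of the graspable part of the lever's upright red post (round, 13 mm in diameter, free from z 95 to 142 mm, this point at z 122 mm), 65 mm from the lever's axis. It moves with the lever.
- lever (a joint): Steel lever arm with the red post, turns about the vertical axis at lever_pivot. 0 = rest; grows counter-clockwise from above to the stop at 0.9 rad. At 0 the post lies at -135 degrees (from heater +x, about the axis), at the stop at about -83 degrees. A spring returns it to 0 (2 to 6 N at the post).
- clamp (a joint): Flat orange hold-down finger on the same axis, 71 mm long, 11 wide, 6 thick, at z 77..83 mm. Near 0 it points to heater +y, over the -y end of the block; the lever pushes it counter-clockwise along with it, and it stays where it was pushed when the lever goes back. From 0.65 rad on (about 0.85 after a full swing) the block is clear of it.
- block_handle (a point): Centre of the vial block's blue handle fin: 12 mm thick (block x), 30 wide (block y), 45 tall, from 45 to 90 mm above the block's underside (this point: 67.5). Axes: the block's own, parallel to the heater's while seated. Grip it across the 12 mm; a firm grip carries the block's lean, so tilt the gripper with it (about 0.15 rad). Four white vial caps, 6 mm high, stand at y +-26 mm.
- block_end_far (a point): Middle of the lower edge of the block's foot at the +y end (away from the lever), 47 mm from the block's centre. Block: aluminium, about 0.45 kg, 50 (x) by 84 (y) by 45 mm tall, with a foot flange 94 mm long (y), 3 mm thick. Seated it stands on the well floor; it rocks about its x axis, its y ends rising in turn.
- block_end_lever (a point): Middle of the lower edge of the block's foot at the -y end (towards the lever), 47 mm from the block's centre.
- amber: Bystander: brown bottle, 48 mm in diameter, 90 mm tall, upright; origin at its underside.
- jar: Bystander: clear jar with a green cap, 54 mm in diameter, 62 mm tall; origin at its underside.
- rack: Bystander: blue rack with vials, 60 by 120 mm, 46 mm tall; origin at its underside.
Not all that is in view belongs to the job. There is more than one size of the part that bears block_handle; the job needs the smallest.

How it is judged:
On the way, in this order (a step that is already met when the one before it is completed fails the run):
1. the lever is swung to its stop while the block is still fully down (value of joint lever above 0.82 rad and z of each of block_end_far, block_end_lever in the frame of heater below 0.034 m).
2. the lever is let go and is back at rest, with the finger off the block and the block still fully down (value of joint lever below 0.1 rad and value of joint clamp above 0.7 rad and z of each of block_end_far, block_end_lever in the frame of heater below 0.034 m), for 0.1 s.
3. one end of the block is up past its catch while the other end is still down (((z of block_end_far in the frame of heater above 0.0375 m and z of block_end_lever in the frame of heater below 0.0355 m) or (z of block_end_lever in the frame of heater above 0.0375 m and z of block_end_far in the frame of heater below 0.0355 m))), for 0.2 s.
4. both ends are up past their catches (z of each of block_end_far, block_end_lever in the frame of heater above 0.0375 m).
At the end, for the whole second after the job is handed in: Block held by the fingers alone, within 30 mm over its well, both lower ends 3 to 55 mm above the heater's top, tilt under 0.2 rad, under 20 mm/s; lever at rest (< 0.1 rad), hold-down finger off the block (> 0.65 rad); bottle, jar, rack within 20 mm of their start (z of block_end_far in the frame of heater between 0.063 and 0.115 m and z of block_end_lever in the frame of heater between 0.063 and 0.115 m and horizontal distance between block_handle and heater below 0.03 m and angle between block_handle's own z axis and vertical below 0.2 rad and linear speed of block below 0.02 m/s and contact force between the fingers and block above 1 N and contact force between block and heater below 0.2 N and value of joint lever below 0.1 rad and value of joint clamp above 0.65 rad and distance of each of amber, jar, rack from where it was at the start of the episode below 0.02 m); the arm keeps its last pose, push and grip.
It fails at once if a bystander is knocked over or pushed away (distance of any of amber, jar, rack from where it was at the start of the episode above 0.03 m or angle between any of amber, jar's own z axis and vertical above 0.4 rad).
It also fails if it takes over 58 s, if anything falls off the work surface, if the arm or the gripper's body presses on something with over 40 N, if the wrist force passes 120 N, or if a joint passes its speed limit or range.

## Robot

A 6-joint arm with a two-finger parallel gripper is mounted at the origin on the work surface. World frame = base frame: x ahead of the robot, y to its left, z up, the work surface at z = 0. Lengths are in m, angles in rad, forces in N, time in s.
With the tool pointing down it reaches from about 0.25 to 0.725 m from the base axis. Payload 4 kg.
Tool frame: the origin (TCP) lies on the centre line of the jaws, within the pads' length; the fingertips stand 25 mm ahead of it and the grasp point (between the pads) lies 6 mm ahead of it; z points along the fingers, x is the direction in which the jaws open and shut, and the axes are right-handed (so a half turn about z gives the same grasp; the last joint's range is limited). The gripper opens to 85 mm and grips with 20 to 120 N. Pads are 22 mm wide; open, the fingers measure 114 mm over their backs; the gripper's body (76 mm by 85 mm) begins 54 mm behind the grasp point. The pads swing forward as they close: fully open they stand 13 mm farther back than shut.
Start: joints at [-1.215, 0.241, 0.005, 1.335, 0, 1.571], TCP at [0.174, -0.469, 0.256] pointing down, gripper open.
Joint ranges: [-2.72, 2.72], [-1.05, 1.87], [-1.09, 1.28], [-1.99, 2.15], [-1.42, 1.44], [-3.14, 3.14]. Speed limits (rad/s): [2.79, 2.79, 3.14, 3.14, 3.14, 3.14].

## Interface

Orientations are given as a unit quaternion [x, y, z, w].
In Python, from workcell import bot, imaging, order gives the robot as it stands.
- The arm moves only by the tool carry_out, never from a script. Its argument "moves" is a list of rows, each a list of 5 numbers: the shift along the tool's x, y, z scaled (see below), then the turn about the tool's z scaled (see below), then the opening, from -1 (shut) to 1 (fully open). In form: [[tx, ty, tz, roll, hand], ...]. A call has 1 to 20 rows; each row is the pose to reach, as a shift and turn from the pose commanded when the call began, along the tool's axes at that moment; what a row does not reach only later rows make up. The controller multiplies each number of a shift by 0.1 m and each number of a turn by 90 degrees. A row lasts 1/10 s, in which the tool goes at most 50 mm and 8.59 degrees, less where a joint would pass 70% of its speed; a pose out of reach is approached as far as the arm can. A call with a number of a shift or a turn outside -1 to 1 is refused whole. A call with a gripper value outside its range is refused whole. The fingers move at their own pace and stop on an object; the grip force is fixed at half the most. Time passes only in rows, so rows that repeat a pose let the fingers close. It gives the time, the measured TCP pose, the force and the opening at its end, in the units of the state.
- bot.get_obs(): the state, without advancing time (a new reading comes with each control period).
- imaging.camera(name): name is "scene" or "top"; returns the picture (384x512x3 uint8, red, green, blue); there is no depth.
- imaging.camera_model(name): a dict with "fovy" (degrees; the focal length in pixels is half the picture's height over the tangent of half this angle, whatever the lens; pixels are square), "cx", "cy" (the principal point, pixels), "dist" ([k1, k2, p1, p2, k3] as OpenCV has them; the pictures are not rectified), "eye" and "rotation" of the camera in the world. Camera axes: x right, y up, looking along -z (the intrinsics and any distortion apply to the point x, -y, -z); pixel columns grow to the right and rows downward; lengths in m; the calibration is good to about 2 mm. A picture is of the moment at which its call begins. camera_model takes no time and is no camera call.
- order.job_done(): hands the job in, once; it reports no verdict.
The state is a dict: "clock": time; "joint_pos": joint angles; "joint_vel": joint speeds; "tau": joint torques, N m; "eef_pos": TCP position; "tool_rot": TCP orientation; "ft_force": force on the tool from outside, world axes, zero at the start; "ft_torque": the same for the moment, N m; "grip_width": finger opening in m.
Only numpy, scipy, OpenCV 4.12 (cv2) and the standard library are available. Lean on these libraries where they do the work, as an engineer would, in place of code of your own. Each camera call takes 0.05 s, during which the arm holds its last target.

## Working session

There is one attempt and no reset: what is moved stays moved. The work goes in short steps, Python scripts to look and compute and a tool call to move; the robot and the scene stay as the last step left them, time stands still between calls to the robot, and variables do not carry over. Pictures are saved under pics/ and viewed, and the job is handed in when it is done.

Besides the shell and the picture viewer there is one more tool, called after "Call:" by a JSON object that holds its "method" and its "body". carry_out: Moves the arm, as the interface text tells. Its arguments: {"type":"object","properties":{"moves":{"type":"array","items":{"type":"array","items":{"type":"number","minimum":-1,"maximum":1}}}},"required":["moves"]}

```bash
ls; mkdir -p pics; python3 - <<'E'
from workcell import bot, imaging, order
import cv2
o=bot.get_obs(); print({k:(v if not hasattr(v,'round') else v) for k,v in o.items()})
for n in("scene","top"):
    im=imaging.camera(n); cv2.imwrite(f"pics/{n}0.png",im[:,:,::-1]); print(n,imaging.camera_model(n))
E
```

```text
pics
{'clock': 0.0, 'joint_pos': array([-1.21500639e+00,  2.41435063e-01,  3.71908779e-03,  1.33521910e+00,
        1.60559406e-05,  1.57078681e+00]), 'joint_vel': array([ 0.000445  , -0.00091765, -0.00127116, -0.00074752, -0.00069414,
        0.00040176]), 'tau': array([ 1.30904416e-03, -3.72317505e+01,  2.52409154e+01,  1.67942868e-02,
        8.22666948e-05,  4.50552715e-07]), 'eef_pos': array([ 0.17396434, -0.46813172,  0.25539993]), 'tool_rot': array([ 8.21078042e-01, -5.70814949e-01, -8.73449584e-04, -6.17013465e-04]), 'ft_force': array([-1.41129969, -0.08998567,  0.17004516]), 'ft_torque': array([-0.03574739, -0.02290761,  0.04398099]), 'grip_width': 0.08534888734333825}
scene {'fovy': 42.84433744739755, 'cx': 259.57497916053876, 'cy': 192.51869508800445, 'dist': array([-0.07514004,  0.        ,  0.        ,  0.        ,  0.        ]), 'eye': array([1.66475689, 0.46104957, 0.79711081]), 'rotation': array([0.27693951, 0.39916536, 0.70410311, 0.51789028])}
top {'fovy': 50.32620951816743, 'cx': 258.0500682057812, 'cy': 197.06833853147157, 'dist': array([-0.09794759,  0.        ,  0.        ,  0.        ,  0.        ]), 'eye': array([0.5306432 , 0.12795638, 1.24822591]), 'rotation': array([-0.01877188,  0.03793217,  0.7145503 , -0.69830268])}
```

View pics/scene0.png

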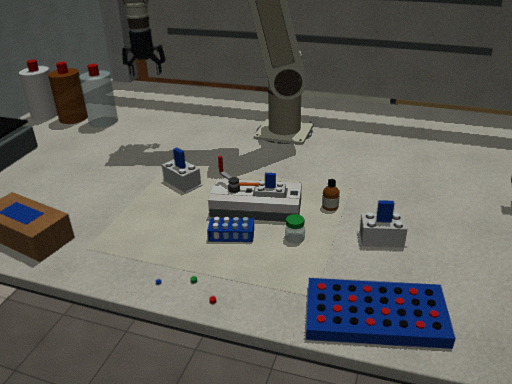

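View pics/top0.png

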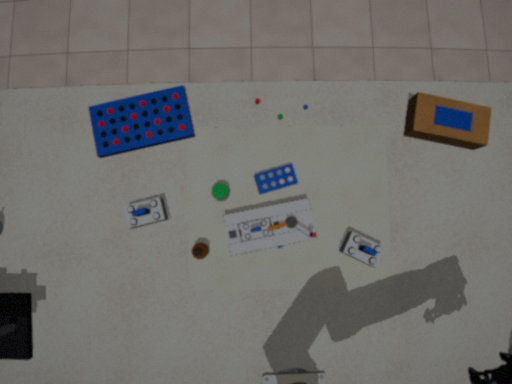

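The scene view shows the heater near (255,195), with the red post at (221,163), the blue handle at (270,180), the jar at (295,227), the bottle at (331,195) and the rack at (231,229). In the top view the heater is near (270,225). I'll zoom in on it.

```bash
python3 - <<'E'
import cv2
a=cv2.imread("pics/top0.png")[180:270,180:350]; cv2.imwrite("pics/topz.png",cv2.resize(a,None,fx=4.5,fy=4.5,interpolation=cv2.INTER_CUBIC))
a=cv2.imread("pics/scene0.png")[145:250,195:350]; cv2.imwrite("pics/scz.png",cv2.resize(a,None,fx=5,fy=5,interpolation=cv2.INTER_CUBIC))
E
```

```text
(no output)
```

View pics/topz.png

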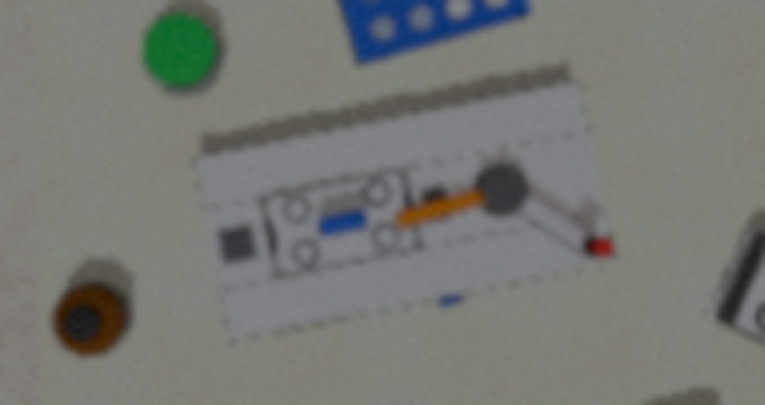

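View pics/scz.png

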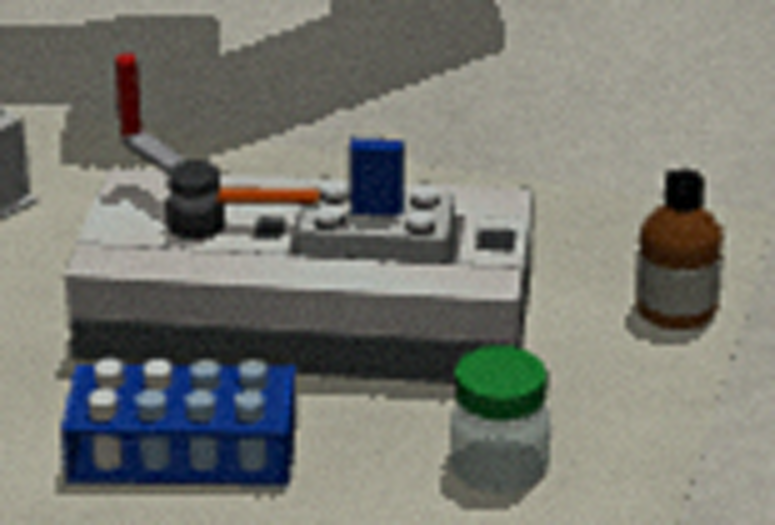

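```bash
cat > h.py <<'E'
import numpy as np, cv2
from scipy.spatial.transform import Rotation as R
from workcell import bot, imaging, order
def K(n):
    m=imaging.camera_model(n); f=192/np.tan(np.radians(m['fovy']/2))
    return m,np.array([[f,0,m['cx']],[0,f,m['cy']],[0,0,1.]])
def ray(n,px):
    m,k=K(n); u=cv2.undistortPoints(np.array(px,float).reshape(-1,1,2),k,m['dist']).reshape(-1,2)
    d=np.c_[u[:,0],-u[:,1],-np.ones(len(u))]; d/=np.linalg.norm(d,axis=1)[:,None]
    return m['eye'],R.from_quat(m['rotation']).apply(d)
def plane(n,px,z):
    e,d=ray(n,px); return e+d*((z-e[2])/d[:,2])[:,None]
def proj(n,P):
    m,k=K(n); q=R.from_quat(m['rotation']).inv().apply(np.atleast_2d(P)-m['eye']); q=q*[1,-1,-1]
    return cv2.projectPoints(q,np.zeros(3),np.zeros(3),k,m['dist'])[0].reshape(-1,2)
def tri(p1,p2):
    (e1,d1),(e2,d2)=ray("scene",[p1]),ray("top",[p2]); A=np.c_[d1[0],-d2[0]]
    t=np.linalg.lstsq(A,e2-e1,rcond=None)[0]; a,b=e1+t[0]*d1[0],e2+t[1]*d2[0]
    return (a+b)/2,np.linalg.norm(a-b)
E
python3 - <<'E'
from h import *
print(R.from_quat(imaging.camera_model("top")['rotation']).as_matrix())
t=cv2.imread("pics/top0.png"); s=cv2.imread("pics/scene0.png")
def blobs(im,f,x0,x1,y0,y1):
    m=np.zeros(im.shape[:2],np.uint8); b,g,r=[im[...,i].astype(int) for i in range(3)]
    m[f(b,g,r)]=255; q=np.zeros_like(m); q[y0:y1,x0:x1]=m[y0:y1,x0:x1]
    n,l,st,c=cv2.connectedComponentsWithStats(q)
    return [(st[i].tolist(),c[i].round(2).tolist()) for i in range(1,n) if st[i,4]>3],q
red=lambda b,g,r:(r>90)&(r>2*g)&(r>2*b)
red2=lambda b,g,r:(r>90)&(r>2.5*g)&(r>2*b)
blue=lambda b,g,r:(b>80)&(b>1.8*r)&(b>1.4*g)
ora=lambda b,g,r:(r>120)&(r>1.4*g)&(g>1.5*b)
for nm,im,w in(("top",t,(220,330,190,260)),("scene",s,(205,310,145,220))):
    for cn,f in(("red",red),("blue",blue),("ora",ora)): print(nm,cn,blobs(im,f,*w)[0])
# white top
for (x,y) in [(225,205),(200,215),(320,195),(300,215),(240,245),(270,205)]: print((x,y),t[y-1:y+2,x-1:x+2].mean((0,1)).round())
c=np.array([(197,155),(580,82),(610,262),(230,340)])/4.5+180
P=plane("top",c-0.4,0.06); print(P.round(4))
E
```

```text
[[-0.02404196  0.99652067 -0.07980317]
 [-0.9993689  -0.02186903  0.02799197]
 [ 0.02614936  0.08042579  0.99641753]]
top red [([312, 233, 4, 4, 13], [313.38, 234.38])]
top blue [([259, 190, 13, 4, 32], [263.59, 190.94]), ([251, 227, 10, 5, 36], [255.64, 228.89])]
top ora [([269, 223, 17, 7, 43], [277.0, 226.0])]
scene red [([218, 156, 4, 2, 7], [219.71, 156.43]), ([239, 183, 19, 2, 38], [248.0, 183.5])]
scene blue [([265, 173, 11, 2, 21], [269.76, 173.52]), ([210, 218, 4, 2, 8], [211.5, 218.5]), ([220, 218, 4, 2, 8], [221.5, 218.5]), ([229, 218, 4, 2, 7], [230.71, 218.57]), ([239, 218, 4, 2, 8], [240.5, 218.5]), ([248, 218, 6, 2, 11], [250.73, 218.55])]
scene ora [([239, 183, 20, 2, 38], [248.5, 183.47])]
(225, 205) [119. 128. 128.]
(200, 215) [122. 129. 128.]
(320, 195) [120. 128. 128.]
(300, 215) [132. 130. 128.]
(240, 245) [133. 130. 128.]
(270, 205) [105. 107. 107.]
[[ 0.5786  0.1965  0.06  ]
 [ 0.6203 -0.0532  0.06  ]
 [ 0.5031 -0.069   0.06  ]
 [ 0.4594  0.1775  0.06  ]]
```

```bash
python3 - <<'E'
from h import *
t=cv2.imread("pics/top0.png").astype(np.float32)
g=cv2.GaussianBlur(t,(0,0),1.0); m=((g[...,0]-g[...,2]>-0.5)).astype(np.uint8)
q=np.zeros_like(m); q[192:262,215:330]=m[192:262,215:330]
q=cv2.morphologyEx(q,cv2.MORPH_CLOSE,np.ones((3,3)));
n,l,st,c=cv2.connectedComponentsWithStats(q); i=1+st[1:,4].argmax(); print(st[i])
cs=cv2.findContours((l==i).astype(np.uint8),cv2.RETR_EXTERNAL,cv2.CHAIN_APPROX_NONE)[0][0].reshape(-1,2)
P=plane("top",cs,0.06)[:,:2]; r=cv2.minAreaRect((P*1000).astype(np.float32)); print("rect",r)
v=(g*1).astype(np.uint8); v[l==i]=(0.5*v[l==i]+[0,0,100]).astype(np.uint8); cv2.imwrite("pics/m.png",cv2.resize(v[180:270,180:350],None,fx=4.5,fy=4.5))
hd=plane("top",[[255.64,228.89]],0.12); po=plane("top",[[313.38,234.38]],0.142); print(hd,po)
# predicted from corners
th=np.arctan2(.1965+.0532,.5786-.6203)
def heat(P,th): return
C=np.array([[.5786,.1965],[.6203,-.0532],[.5031,-.069],[.4594,.1775]]).mean(0)
yaw=th-np.pi/2; yh=np.array([np.cos(th),np.sin(th)]); xh=np.array([yh[1],-yh[0]])
O=C+yh*0.0425; print("yaw",yaw,"O",O)
for nm,pt in (("handle",hd),("post",po)):
    d=pt[0,:2]-O; print(nm,"heater frame",d@xh,d@yh)
E
```

```text
[ 224  199   91   56 3332]
rect ((534.921142578125, 62.99317932128906), (129.70082092285156, 257.1268615722656), 10.01750659942627)
[[0.5332415  0.10501518 0.12      ]] [[ 0.51441341 -0.0508129   0.142     ]]
yaw 0.16547337381207372 O [0.53334943 0.10486947]
handle heater frame -8.245287644361704e-05 0.00016149526680407062
post heater frame -0.04432124844200541 -0.15043669532474624
```

View pics/m.png

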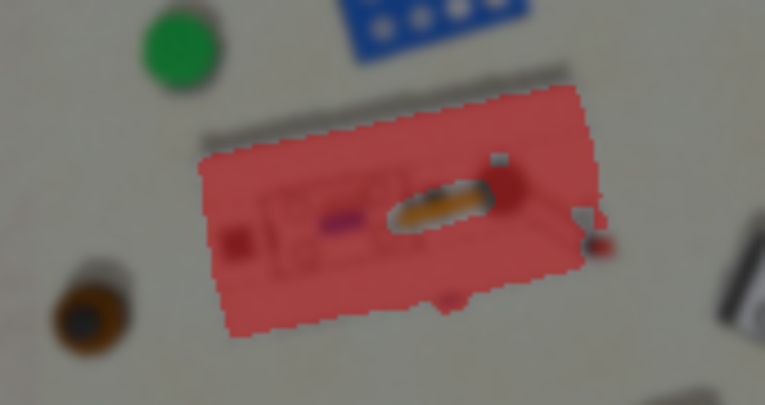

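Call:
{"method": "carry_out", "body": {"moves": [[-0.27, -0.46, 0, 0, 0.4], [-0.54, -0.92, 0, 0, 0.2], [-0.54, -0.92, 0, 0, 0.2]]}}

```text
clock: 0.4
eef_pos: [0.2433, -0.3824, 0.2558]
tool_rot: [0.822, -0.569, -0.001, -0.001]
ft_force: [0.2, 0.3, -0.5]
grip_width: 0.0515
```

Call:
{"method": "carry_out", "body": {"moves": [[-0.27, -0.46, 0, 0, 0.2], [-0.54, -0.92, 0, 0, 0.2], [-0.54, -0.92, 0, 0, 0.2]]}}

```text
clock: 0.7
eef_pos: [0.311, -0.3002, 0.2561]
tool_rot: [0.823, -0.568, -0.0, -0.001]
ft_force: [-0.2, -0.8, -0.1]
grip_width: 0.0512
```

Call:
{"method": "carry_out", "body": {"moves": [[-0.27, -0.46, 0, 0, 0.2], [-0.54, -0.92, 0, 0, 0.2], [-0.54, -0.92, 0, 0, 0.2]]}}

```text
clock: 1.0
eef_pos: [0.3786, -0.2181, 0.2561]
tool_rot: [0.823, -0.568, -0.0, -0.001]
ft_force: [0.1, -0.5, -0.3]
grip_width: 0.0513
```

Call:
{"method": "carry_out", "body": {"moves": [[-0.27, -0.46, 0, 0, 0.2], [-0.54, -0.92, 0, 0, 0.2], [-0.54, -0.92, 0, 0, 0.2]]}}

```text
clock: 1.3
eef_pos: [0.4462, -0.1358, 0.2559]
tool_rot: [0.823, -0.569, 0.0, -0.0]
ft_force: [0.2, -0.3, -0.6]
grip_width: 0.0513
```

Call:
{"method": "carry_out", "body": {"moves": [[0, 0, 0, -0.09, 0.2], [0, 0, 0, -0.18, 0.2], [0, 0, 0, -0.27, 0.2], [0, 0, 0, -0.36, 0.2], [0, 0, 0, -0.45, 0.2], [0, 0, 0, -0.54, 0.2], [0, 0, 0, -0.63, 0.2], [0, 0, 0, -0.67, 0.2], [0, 0, 0, -0.67, 0.2], [0, 0, 0, -0.67, 0.2]]}}

```text
clock: 2.3
eef_pos: [0.4434, -0.1391, 0.2561]
tool_rot: [0.997, -0.083, -0.0, 0.0]
ft_force: [0.4, 0.2, 0.6]
grip_width: 0.0514
```

Call:
{"method": "carry_out", "body": {"moves": [[0.28, -0.49, 0.1, 0, 0.2], [0.55, -0.985, 0.3, 0, 0.2], [0.55, -0.985, 0.3, 0, 0.2], [0.55, -0.985, 0.3, 0, 0.2]]}}

```text
clock: 2.7
eef_pos: [0.5144, -0.0484, 0.2248]
tool_rot: [0.997, -0.08, -0.001, 0.0]
ft_force: [-0.6, -0.9, 0.7]
grip_width: 0.0512
```

```bash
cat >> h.py <<'E'
def shot(tag,sc=(145,250,195,350),tp=(170,270,190,350)):
    s=imaging.camera("scene")[:,:,::-1]; t=imaging.camera("top")[:,:,::-1]
    cv2.imwrite(f"pics/{tag}_s.png",s); cv2.imwrite(f"pics/{tag}_t.png",t)
    a=cv2.resize(s[sc[0]:sc[1],sc[2]:sc[3]],(400*(sc[3]-sc[2])//(sc[1]-sc[0]),400),interpolation=cv2.INTER_CUBIC)
    cv2.imwrite(f"pics/{tag}_sz.png",a)
    b=cv2.resize(t[tp[0]:tp[1],tp[2]:tp[3]],(400*(tp[3]-tp[2])//(tp[1]-tp[0]),400),interpolation=cv2.INTER_CUBIC)
    cv2.imwrite(f"pics/{tag}_tz.png",b)
E
python3 -c "
from h import *
shot('a',(100,250,170,350)); o=bot.get_obs(); print(o['eef_pos'],o['joint_pos'].round(2))"
```

```text
[ 0.51356191 -0.05016053  0.22608461] [-0.1   0.29 -0.01  1.27 -0.    1.64]
```

View pics/a_sz.png

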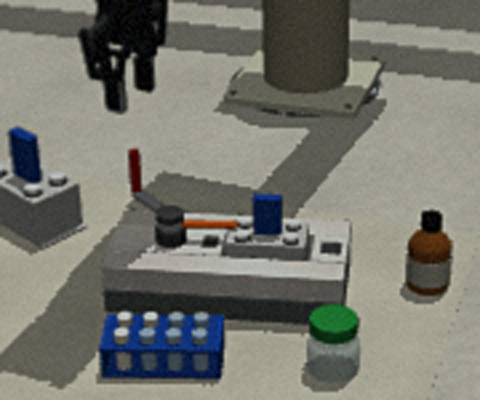

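The picture shows the gripper right above the red post (post at zoom pixel (135,170), jaws around (130,90)). Next I go down and close.

Call:
{"method": "carry_out", "body": {"moves": [[0, 0, 0.3, 0, 0.2], [0, 0, 0.6, 0, 0.2], [0, 0, 0.85, 0, 0.2], [0, 0, 0.98, 0, 0.2], [0, 0, 0.98, 0, 0.2], [0, 0, 0.98, 0, -0.4], [0, 0, 0.98, 0, -1], [0, 0, 0.98, 0, -1], [0, 0, 0.98, 0, -1], [0, 0, 0.98, 0, -1]]}}

```text
clock: 3.8
eef_pos: [0.5143, -0.0503, 0.1297]
tool_rot: [0.997, -0.081, 0.001, 0.001]
ft_force: [-2.3, -2.3, 6.7]
grip_width: 0.0116
```

```bash
python3 -c "
from h import *
shot('b',(100,250,170,350)); o=bot.get_obs(); print(o['eef_pos'],o['grip_width'],o['ft_force'])"
```

```text
[ 0.51426599 -0.05034304  0.12971216] 0.010981770378415513 [-2.93536546 -1.59205133  7.40609953]
```

View pics/b_sz.png

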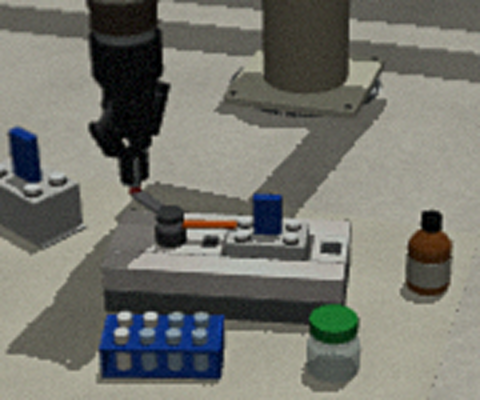

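```bash
python3 - <<'E'
from h import *
q=bot.get_obs()['tool_rot']; M=R.from_quat(q).as_matrix(); yaw=.172
for a in (.15,.3,.45,.6,.75,.85,.9,.93,.96):
    f=lambda t:65*np.array([np.cos(t+yaw),np.sin(t+yaw),0])
    d=f(-2.356+a)-f(-2.356); print(a,(M.T@d/100).round(3))
E
```

```text
0.15 [0.091 0.036 0.   ]
0.3 [0.186 0.057 0.   ]
0.45 [0.283 0.065 0.001]
0.6 [0.38  0.057 0.001]
0.75 [0.475 0.036 0.001]
0.85 [0.536 0.013 0.001]
0.9 [0.565 0.    0.001]
0.93 [ 0.583 -0.009  0.001]
0.96 [ 0.6   -0.018  0.001]
```

Call:
{"method": "carry_out", "body": {"moves": [[0.09, 0.035, 0, 0, -1], [0.185, 0.055, 0, 0, -1], [0.28, 0.065, 0, 0, -1], [0.38, 0.055, 0, 0, -1], [0.475, 0.035, 0, 0, -1], [0.535, 0.015, 0, 0, -1], [0.565, 0, 0, 0, -1], [0.565, 0, 0, 0, -1], [0.58, -0.01, 0, 0, -1], [0.58, -0.01, 0, 0, -1]]}}

```text
clock: 4.9
eef_pos: [0.5682, -0.0602, 0.1292]
tool_rot: [0.997, -0.081, -0.003, 0.003]
ft_force: [-11.4, -6.3, 10.1]
grip_width: 0.0111
```

```bash
python3 -c "
from h import *
shot('c',(100,250,170,350)); o=bot.get_obs(); print(o['eef_pos'],o['grip_width'],o['ft_force'])
P=o['eef_pos'][:2]; y=.172; piv=np.array([.533,.105])+.105*np.array([np.sin(y),-np.cos(y)])
for p in ((.51427,-.05034),P): d=np.array(p)-piv; print(np.hypot(*d),np.degrees(np.arctan2(d[1],d[0])-y))"
```

```text
[ 0.56819904 -0.06027914  0.12915839] 0.011767470748783817 [-10.82911857  -5.86924412   9.82548588]
0.0635568454887773 -135.1264649063354
0.06418381873517037 -84.28485407796931
```

View pics/c_sz.png

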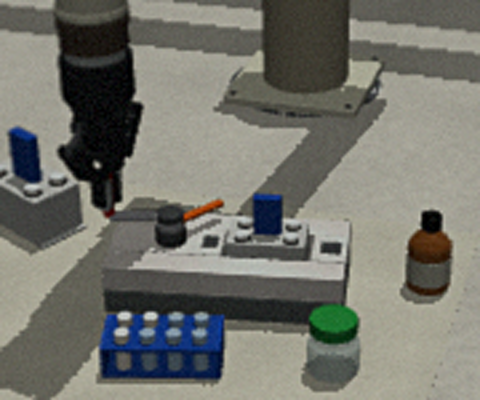

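View pics/c_tz.png

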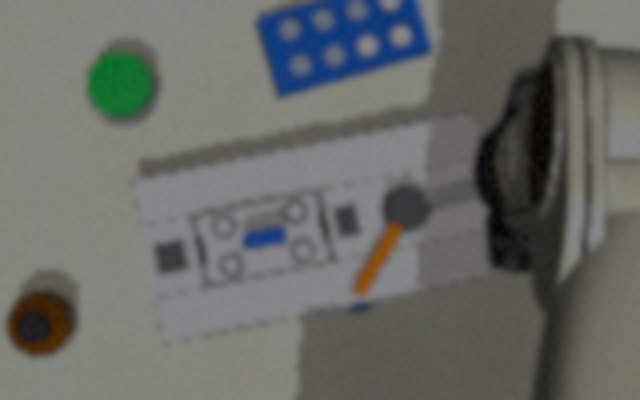

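The scene view shows the lever swung, and the orange finger in the top view now points to (360,290), off the block. I'll press slightly further, then lead the lever back and release it.

Call:
{"method": "carry_out", "body": {"moves": [[0.03, -0.01, 0, 0, -1], [0.03, -0.01, 0, 0, -1], [-0.045, 0.025, 0, 0, -1], [-0.11, 0.045, 0, 0, -1], [-0.2, 0.065, 0, 0, -1], [-0.3, 0.075, 0, 0, -1], [-0.4, 0.065, 0, 0, -1], [-0.49, 0.045, 0, 0, -1], [-0.57, 0.015, 0, 0, -1], [-0.58, 0.01, 0, 0, -1], [-0.58, 0.01, 0, 0, -1], [-0.58, 0.01, 0, 0, -0.4], [-0.58, 0.01, 0, 0, 0.2], [-0.58, 0.01, 0, 0, 0.2], [-0.58, 0.01, 0, 0, 0.2], [-0.58, 0.01, -0.4, 0, 0.2], [-0.58, 0.01, -0.8, 0, 0.2], [-0.58, 0.01, -0.8, 0, 0.2]]}}

```text
clock: 6.8
eef_pos: [0.5176, -0.05, 0.2138]
tool_rot: [0.997, -0.081, 0.005, -0.0]
ft_force: [0.8, 0.1, -0.0]
grip_width: 0.0515
```

```bash
python3 -c "
from h import *
shot('d',(100,250,170,350)); o=bot.get_obs(); print(o['eef_pos'],o['grip_width'],o['ft_force'],o['tool_rot'])"
```

```text
[ 0.51490666 -0.04974278  0.20923031] 0.05131272965341028 [-0.38761252  0.17872912  0.04317167] [ 9.96699505e-01 -8.11680779e-02  1.35428794e-03 -7.28829632e-05]
```

View pics/d_sz.png

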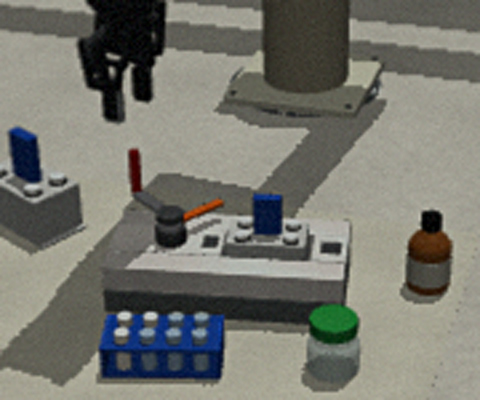

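The lever is back at rest (post at (135,170)) and the orange finger is off the block. Next I move over the handle and turn the jaws along the block's y.

Call:
{"method": "carry_out", "body": {"moves": [[-0.01, -0.3, -0.1, -0.09, 0], [-0.02, -0.6, -0.1, -0.18, -0.1], [-0.035, -0.78, -0.1, -0.27, -0.1], [-0.035, -0.78, -0.1, -0.36, -0.1], [-0.035, -0.78, -0.1, -0.45, -0.1], [-0.035, -0.78, -0.1, -0.54, -0.1], [-0.035, -0.78, -0.1, -0.6, -0.1], [-0.035, -0.78, -0.1, -0.6, -0.1]]}}

```text
clock: 7.7
eef_pos: [0.5223, 0.0279, 0.2164]
tool_rot: [0.925, 0.38, -0.002, -0.001]
ft_force: [0.1, 0.1, 0.0]
grip_width: 0.0384
```

```bash
python3 -c "
from h import *
o=bot.get_obs(); M=R.from_quat(o['tool_rot']).as_matrix()
print(o['eef_pos'],o['grip_width'],o['joint_pos'].round(2),np.degrees(np.arctan2(M[1,0],M[0,0])))
print(M.T@(np.array([.5332,.105,.2])-o['eef_pos'])*10)"
```

```text
[0.52225037 0.02786055 0.21640983] 0.03841836508244852 [ 0.05  0.31 -0.01  1.26  0.    0.84] 44.68082312435334
[ 0.62069078 -0.47108996  0.16365934]
```

Call:
{"method": "carry_out", "body": {"moves": [[0.3, -0.23, 0.16, -0.09, -0.1], [0.62, -0.47, 0.16, -0.18, -0.1], [0.62, -0.47, 0.16, -0.27, -0.1], [0.62, -0.47, 0.16, -0.36, -0.1], [0.62, -0.47, 0.16, -0.45, -0.1], [0.62, -0.47, 0.16, -0.54, -0.1], [0.62, -0.47, 0.16, -0.61, -0.1], [0.62, -0.47, 0.16, -0.61, -0.1], [0.62, -0.47, 0.16, -0.61, -0.1]]}}

```text
clock: 8.6
eef_pos: [0.5339, 0.1047, 0.2015]
tool_rot: [0.647, 0.763, -0.001, -0.001]
ft_force: [0.3, -0.5, 0.2]
grip_width: 0.0383
```

```bash
python3 -c "
from h import *
shot('e',(100,250,170,350))
o=bot.get_obs(); M=R.from_quat(o['tool_rot']).as_matrix()
print(o['eef_pos'],o['grip_width'],o['joint_pos'].round(2),np.degrees(np.arctan2(M[1,0],M[0,0])))
print(M.T@(np.array([.5332,.105,.2])-o['eef_pos'])*10)"
```

```text
[0.53405528 0.10476676 0.20183421] 0.038423769709944565 [0.19 0.36 0.02 1.24 0.   0.03] 99.45367740803688
[ 0.00370459 -0.00803714  0.01834947]
```

View pics/e_sz.png

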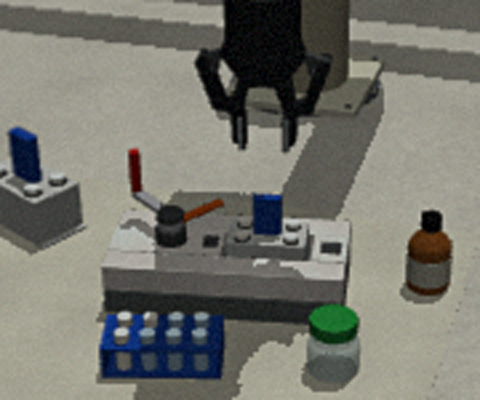

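The jaws straddle the handle in view (zoom (240–290,140) above (267,200)). Now I descend.

Call:
{"method": "carry_out", "body": {"moves": [[0, 0, 0.3, 0, -0.1], [0, 0, 0.55, 0, -0.1], [0, 0, 0.75, 0, -0.1], [0, 0, 0.88, 0, -0.1], [0, 0, 0.88, 0, -0.1], [0, 0, 0.88, 0, -0.1]]}}

```text
clock: 9.3
eef_pos: [0.5343, 0.1048, 0.1144]
tool_rot: [0.646, 0.763, -0.0, -0.0]
ft_force: [-0.3, 0.6, -0.7]
grip_width: 0.0385
```

```bash
python3 -c "
from h import *
shot('f',(130,230,200,320))
o=bot.get_obs(); print(o['eef_pos'],o['grip_width'],o['ft_force'])"
```

```text
[0.53509518 0.10495586 0.11537104] 0.038325309097585275 [-0.63907623 -0.10235971  0.06403273]
```

View pics/f_sz.png

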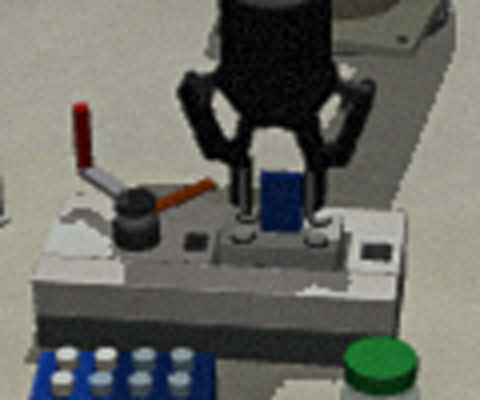

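Call:
{"method": "carry_out", "body": {"moves": [[0.03, 0, 0, 0, -0.1], [0.05, 0, 0, 0, -0.1], [0.06, 0, 0, 0, -0.1], [0.07, 0, 0, 0, -0.1], [0.08, 0, 0, 0, -0.1]]}}

```text
clock: 9.9
eef_pos: [0.5336, 0.1115, 0.115]
tool_rot: [0.646, 0.763, -0.001, 0.002]
ft_force: [0.6, -6.8, 5.0]
grip_width: 0.038
```

Call:
{"method": "carry_out", "body": {"moves": [[0.01, 0, 0, 0, -0.1], [0.02, 0, 0, 0, -0.1], [0.03, 0, 0, 0, -0.1]]}}

```text
clock: 10.2
eef_pos: [0.5336, 0.1127, 0.1157]
tool_rot: [0.646, 0.763, -0.001, 0.003]
ft_force: [0.3, -12.1, 8.4]
grip_width: 0.0384
```

Call:
{"method": "carry_out", "body": {"moves": [[0.01, 0, 0, 0, -0.1], [0.02, 0, 0, 0, -0.1], [0.03, 0, 0, 0, -0.1], [0.03, 0, 0, 0, -0.1]]}}

```text
clock: 10.6
eef_pos: [0.5336, 0.1137, 0.1161]
tool_rot: [0.647, 0.762, -0.003, 0.005]
ft_force: [0.8, -15.3, 9.3]
grip_width: 0.0381
```

Call:
{"method": "carry_out", "body": {"moves": [[0.01, 0, 0, 0, -0.1], [0.02, 0, 0, 0, -0.1], [0.03, 0, 0, 0, -0.1], [0.03, 0, 0, 0, -0.1]]}}

```text
clock: 11.0
eef_pos: [0.5336, 0.1148, 0.1165]
tool_rot: [0.647, 0.762, -0.004, 0.007]
ft_force: [1.3, -20.1, 12.5]
grip_width: 0.0384
```

```bash
python3 -c "
from h import *
shot('g',(130,230,200,320))
o=bot.get_obs(); print(o['eef_pos'],o['grip_width'],o['ft_force'])"
```

```text
[0.53359003 0.11477561 0.11651676] 0.03852451273229375 [  1.25374742 -20.89601825  12.01255139]
```

View pics/g_sz.png

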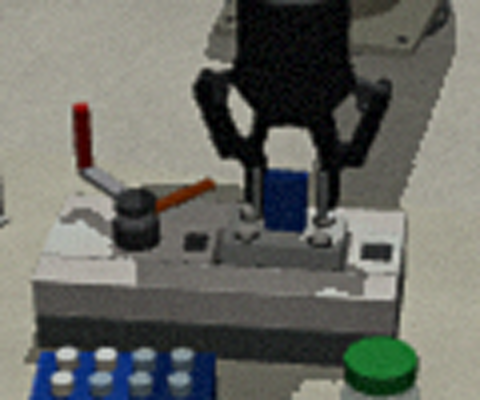

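Call:
{"method": "carry_out", "body": {"moves": [[0.01, 0, -0.02, 0, -0.1], [0.02, 0, -0.04, 0, -0.1], [0.03, 0, -0.06, 0, -0.1], [0.03, 0, -0.06, 0, -0.1]]}}

```text
clock: 11.5
eef_pos: [0.5324, 0.1218, 0.122]
tool_rot: [0.647, 0.763, -0.001, 0.003]
ft_force: [0.5, -10.3, 8.2]
grip_width: 0.0386
```

Call:
{"method": "carry_out", "body": {"moves": [[0.01, 0, -0.02, 0, -0.1], [0.02, 0, -0.03, 0, -0.1], [0.02, 0, -0.04, 0, -0.1], [0.02, 0, -0.04, 0, -0.1]]}}

```text
clock: 11.9
eef_pos: [0.5314, 0.1247, 0.1248]
tool_rot: [0.646, 0.763, -0.001, 0.002]
ft_force: [2.1, -7.3, 3.3]
grip_width: 0.0384
```

```bash
python3 -c "
from h import *
shot('i',(130,230,200,320))
o=bot.get_obs(); print(o['eef_pos'],o['grip_width'],o['ft_force'])"
```

```text
[0.53145613 0.12468824 0.12477789] 0.038436827499881004 [ 1.71852272 -6.71983582  2.62781252]
```

View pics/i_sz.png

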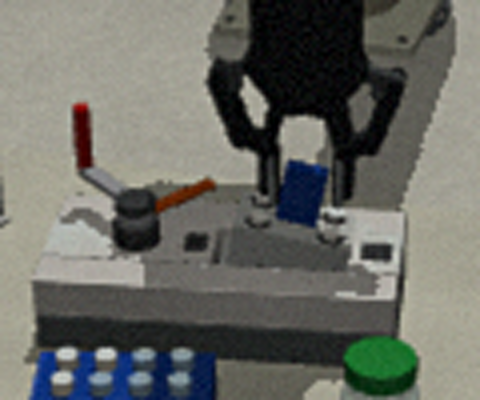

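The left (-y) end is up, with the fin leaning right (zoom (300,190)). I'll back off so it settles on its catch.

Call:
{"method": "carry_out", "body": {"moves": [[-0.04, 0, 0, 0, -0.1], [-0.07, 0, 0, 0, -0.1], [-0.1, 0, 0, 0, -0.1], [-0.13, 0, 0, 0, -0.1], [-0.16, 0, 0, 0, -0.1], [-0.16, 0, 0, 0, -0.1]]}}

```text
clock: 12.6
eef_pos: [0.5332, 0.111, 0.1243]
tool_rot: [0.646, 0.764, 0.0, -0.0]
ft_force: [-0.0, 0.9, -0.1]
grip_width: 0.0386
```

```bash
python3 -c "
from h import *
shot('j',(130,230,200,320))
o=bot.get_obs(); print(o['eef_pos'],o['grip_width'],o['ft_force'])"
```

```text
[0.53324792 0.11100868 0.12433017] 0.03805902131833084 [ 0.08388425  0.64525072 -0.12359547]
```

View pics/j_sz.png

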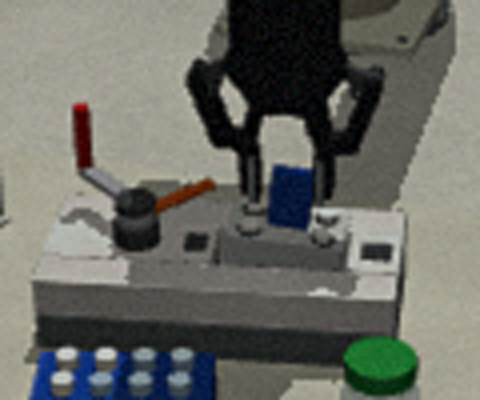

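Call:
{"method": "carry_out", "body": {"moves": [[-0.02, 0, 0.04, 0, -0.1], [-0.04, 0, 0.04, 0, -0.1], [-0.06, 0, 0.04, 0, -0.1], [-0.08, 0, 0.03, 0, -0.1], [-0.1, 0, 0.02, 0, -0.1], [-0.12, 0, 0.01, 0, -0.1]]}}

```text
clock: 13.3
eef_pos: [0.5351, 0.1041, 0.1237]
tool_rot: [0.644, 0.765, 0.004, -0.004]
ft_force: [-3.3, 16.5, 2.0]
grip_width: 0.0386
```

Call:
{"method": "carry_out", "body": {"moves": [[-0.01, 0, -0.01, 0, -0.1], [-0.02, 0, -0.02, 0, -0.1], [-0.03, 0, -0.03, 0, -0.1], [-0.03, 0, -0.03, 0, -0.1]]}}

```text
clock: 13.7
eef_pos: [0.5361, 0.0982, 0.1271]
tool_rot: [0.645, 0.764, 0.002, -0.001]
ft_force: [-2.2, 6.2, 4.0]
grip_width: 0.0385
```

```bash
python3 -c "
from h import *
shot('k',(130,230,200,320))
o=bot.get_obs(); print(o['eef_pos'],o['grip_width'],o['ft_force'])"
```

```text
[0.53613344 0.09823693 0.12706657] 0.03853587792521251 [-0.89671507  5.76270323  4.04447332]
```

View pics/k_sz.png

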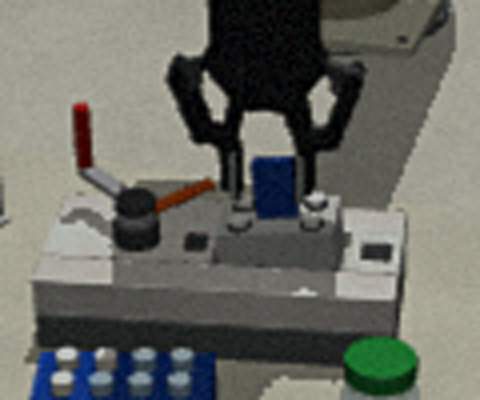

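Both ends appear up, with the fin leaning slightly left (zoom (272,185)). I back off, go up, and turn the jaws 90° for the grip across the 12 mm.

Call:
{"method": "carry_out", "body": {"moves": [[0.03, 0, 0, 0, -0.1], [0.06, 0, 0, 0, -0.1], [0.08, 0, 0, 0, -0.1], [0.08, 0, -0.2, 0, -0.1], [0.08, 0, -0.5, 0, -0.1], [0.08, 0, -0.8, 0, -0.1], [0.08, 0, -0.8, 0.09, -0.1], [0.08, 0, -0.8, 0.18, -0.1], [0.08, 0, -0.8, 0.27, -0.1], [0.08, 0, -0.8, 0.36, -0.1], [0.08, 0, -0.8, 0.45, -0.1], [0.08, 0, -0.8, 0.54, -0.1], [0.08, 0, -0.8, 0.63, -0.1], [0.08, 0, -0.8, 0.72, -0.1], [0.08, 0, -0.8, 0.81, -0.1], [0.08, 0, -0.8, 0.9, -0.1], [0.08, 0, -0.8, 0.99, -0.1], [0.08, 0, -0.8, 1, -0.1], [0.08, 0, -0.8, 1, -0.1]]}}

```text
clock: 15.7
eef_pos: [0.5344, 0.1037, 0.206]
tool_rot: [0.996, 0.085, -0.0, 0.0]
ft_force: [0.2, 0.1, 0.2]
grip_width: 0.0382
```

```bash
python3 -c "
from h import *
shot('l',(130,230,200,320))
o=bot.get_obs(); M=R.from_quat(o['tool_rot']).as_matrix(); print(o['eef_pos'],o['grip_width'],o['ft_force'],np.degrees(np.arctan2(M[1,0],M[0,0])))
t=cv2.imread('pics/l_t.png').astype(int); b,g,r=t[...,0],t[...,1],t[...,2]; m=(b>80)&(b>1.8*r)&(b>1.4*g); y,x=np.nonzero(m[215:245,240:275]); print(len(x),x.mean()+240 if len(x) else 0,y.mean()+215 if len(x) else 0)
if len(x): print(plane('top',[[x.mean()+240,y.mean()+215]],.129))
"
```

```text
[0.53441092 0.10374367 0.20618577] 0.03866757882288197 [ 1.33300272 -0.84755831  0.34077916] 9.688246467897622
0 0 0
```

View pics/l_sz.png

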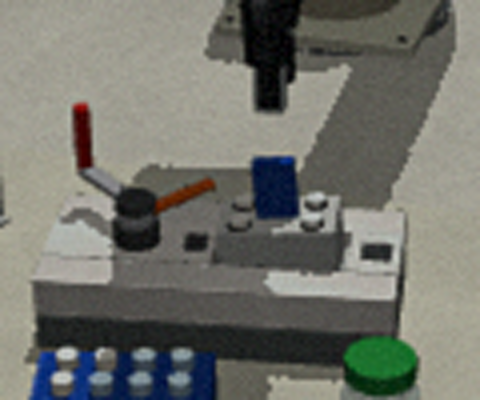

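View pics/l_tz.png

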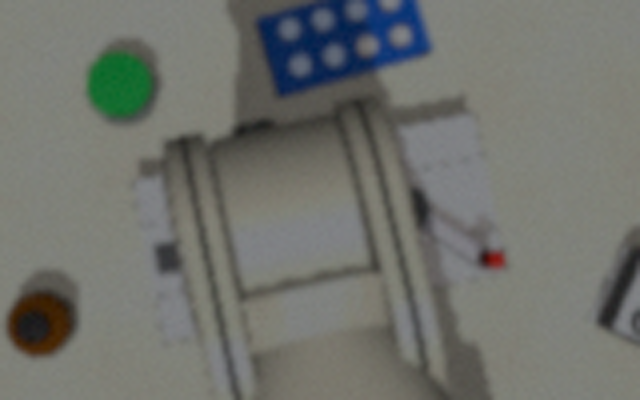

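```bash
cat >> h.py <<'E'
YAW=.172; O=np.array([.533,.105,0]); RH=R.from_euler('z',YAW)
def toH(P): return RH.inv().apply(np.atleast_2d(P)-O)*1000
def xplane(n,px,xh):
    e,d=ray(n,px); e=toH(e)[0]; d=RH.inv().apply(d); return e+d*((xh-e[0])/d[:,0])[:,None]
E
python3 - <<'E'
from h import *
for tag in "fjl":
    s=cv2.imread(f"pics/{tag}_s.png"); a=s[165:205,250:295]
    a=cv2.resize(a,None,fx=14,fy=14,interpolation=cv2.INTER_CUBIC); cv2.imwrite(f"pics/z{tag}.png",a)
    b,g,r=[s[...,i].astype(int) for i in range(3)]; m=((b>40)&(b>1.8*r)&(b>1.5*g)); m[:165]=0;m[205:]=0;m[:,:255]=0;m[:,285:]=0
    c=cv2.findContours(m.astype(np.uint8),cv2.RETR_EXTERNAL,cv2.CHAIN_APPROX_NONE)[0]; c=max(c,key=cv2.contourArea).reshape(-1,2)
    y,x=np.nonzero(m); 
    P=xplane("scene",np.c_[x,y],6.0); 
    cv=np.cov(P[:,1:].T); w,v=np.linalg.eigh(cv); v=v[:,1]; v*=np.sign(v[1])
    rc=cv2.minAreaRect(P[:,1:].astype(np.float32)); print(tag,len(x),"lean(+y)",np.arctan2(v[0],v[1]),"mean yz",P[:,1:].mean(0),rc)
E
```

```text
f 149 lean(+y) 0.07649073721148637 mean yz [  0.31068328 103.57647742] ((0.9483089447021484, 103.61431121826172), (46.96172332763672, 28.399757385253906), 89.60020446777344)
j 145 lean(+y) 0.12656493508095923 mean yz [  7.39944625 107.71023685] ((6.7636613845825195, 107.6324462890625), (46.52644348144531, 28.167190551757812), 89.10520935058594)
l 148 lean(+y) -0.016610912027805836 mean yz [ -3.72628273 115.77164407] ((-3.9162120819091797, 116.26435089111328), (28.563100814819336, 44.8890380859375), 3.5448663234710693)
```

View pics/zl.png

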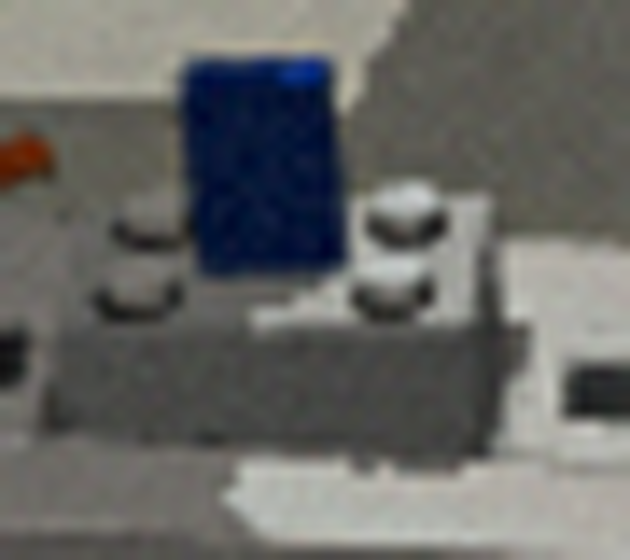

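The block stands on the catches. The +y end is a bit higher (fin leaning about 0.07 rad left, centre about 12 mm up). I grip it across the 12 mm now.

Call:
{"method": "carry_out", "body": {"moves": [[-0.01, 0.025, 0.3, 0, -0.1], [-0.01, 0.025, 0.6, 0, -0.1], [-0.01, 0.025, 0.8, 0, -0.1], [-0.01, 0.025, 0.86, 0, -0.1], [-0.01, 0.025, 0.86, 0, -0.1], [-0.01, 0.025, 0.86, 0, -0.5], [-0.01, 0.025, 0.86, 0, -1], [-0.01, 0.025, 0.86, 0, -1], [-0.01, 0.025, 0.86, 0, -1], [-0.01, 0.025, 0.86, 0, -1], [-0.01, 0.025, 0.86, 0, -1]]}}

```text
clock: 16.9
eef_pos: [0.5343, 0.1013, 0.1215]
tool_rot: [0.996, 0.084, 0.001, -0.0]
ft_force: [-2.1, 0.4, 5.5]
grip_width: 0.011
```

```bash
python3 -c "
from h import *
shot('n',(130,230,200,320))
o=bot.get_obs(); print(o['eef_pos'],o['grip_width'],o['ft_force'],o['ft_torque'])"
```

```text
[0.53424781 0.10135446 0.12147075] 0.01121819157857028 [-2.6274215  -0.32911449  5.89046046] [-0.17027272  0.65226017  0.09982856]
```

View pics/n_sz.png

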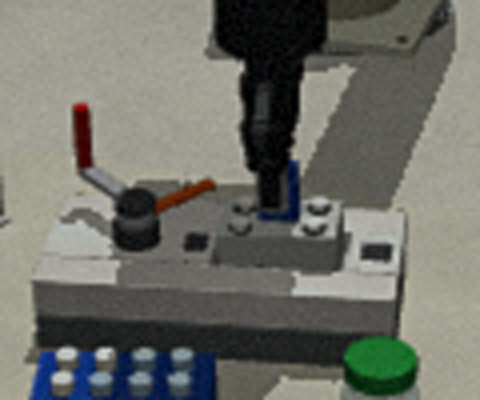

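Call:
{"method": "carry_out", "body": {"moves": [[0, 0, -0.03, 0, -1], [0, 0, -0.06, 0, -1], [0, 0, -0.1, 0, -1], [0, 0, -0.14, 0, -1], [0, 0, -0.14, 0, -1]]}}

```text
clock: 17.5
eef_pos: [0.5343, 0.1012, 0.1348]
tool_rot: [0.997, 0.084, 0.0, 0.0]
ft_force: [0.3, -0.7, -3.9]
grip_width: 0.0112
```

Call:
{"method": "carry_out", "body": {"moves": [[0, 0, -0.04, 0, -1], [0, 0, -0.09, 0, -1], [0, 0, -0.14, 0, -1], [0, 0, -0.2, 0, -1], [0, 0, -0.25, 0, -1], [0, 0, -0.28, 0, -1], [0, 0, -0.3, 0, -1], [0, 0, -0.3, 0, -1], [0, 0, -0.3, 0, -1]]}}

```text
clock: 18.4
eef_pos: [0.5337, 0.1012, 0.1641]
tool_rot: [0.997, 0.084, -0.0, 0.0]
ft_force: [-0.2, -0.3, -4.6]
grip_width: 0.0113
```

```bash
python3 -c "
from h import *
shot('o',(110,230,190,320))
o=bot.get_obs(); print(o['eef_pos'],o['grip_width'],o['ft_force'],o['ft_torque'])"
```

```text
[0.53368792 0.10115488 0.16398871] 0.01100543981605588 [-0.62004318  0.9867482  -4.600837  ] [-0.00333167  0.01964097 -0.00393927]
```

View pics/o_sz.png

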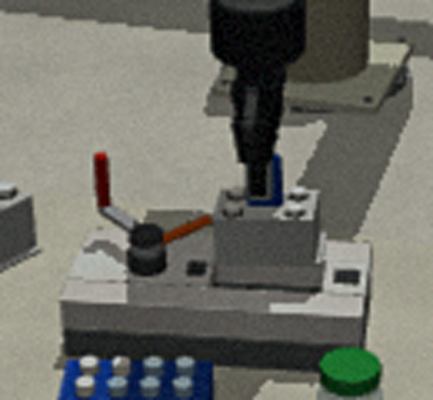

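```bash
python3 - <<'E'
from h import *
s=cv2.imread("pics/o_s.png")[160:205,245:295]; cv2.imwrite("pics/zo.png",cv2.resize(s,None,fx=14,fy=13,interpolation=cv2.INTER_CUBIC))
for zc in (60,72,84): 
    for ph in (0,-.07):
        P=[]
        for yy,zz in((-42,0),(42,0),(-42,45),(42,45),(-47,0),(47,0)):
            c,s_=np.cos(ph),np.sin(ph); P.append([25,-2+yy*c+zz*s_, zc-yy*s_+zz*c])
        W=RH.apply(np.array(P)/1000)+O; print(zc,ph,((proj("scene",W)-[245,160])*[14,13]).round(0).tolist())
E
```

```text
60 0 [[119.0, 467.0], [534.0, 490.0], [112.0, 289.0], [534.0, 310.0], [95.0, 466.0], [559.0, 491.0]]
60 -0.07 [[120.0, 479.0], [533.0, 478.0], [98.0, 301.0], [518.0, 298.0], [96.0, 479.0], [558.0, 478.0]]
72 0 [[117.0, 420.0], [534.0, 442.0], [110.0, 241.0], [534.0, 261.0], [93.0, 419.0], [559.0, 444.0]]
72 -0.07 [[118.0, 432.0], [533.0, 431.0], [96.0, 252.0], [518.0, 249.0], [94.0, 432.0], [558.0, 431.0]]
84 0 [[115.0, 373.0], [534.0, 395.0], [108.0, 192.0], [535.0, 212.0], [91.0, 372.0], [559.0, 396.0]]
84 -0.07 [[116.0, 385.0], [534.0, 383.0], [94.0, 203.0], [518.0, 199.0], [92.0, 385.0], [559.0, 383.0]]
```

View pics/zo.png

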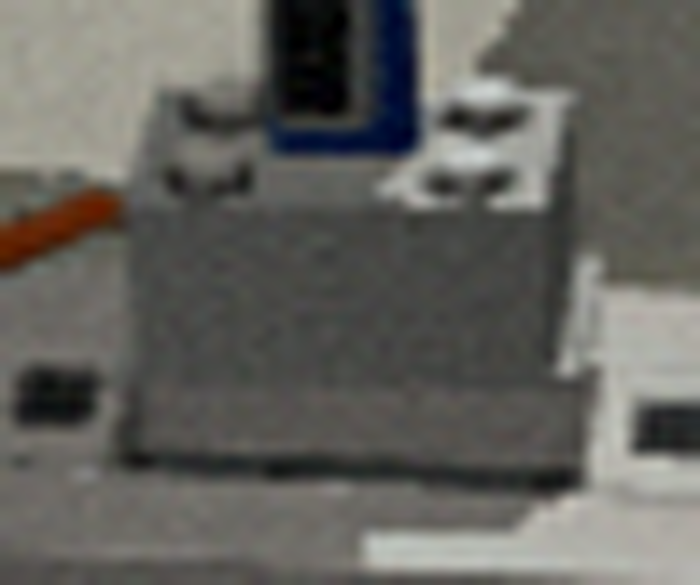

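The block hangs free: its top edge runs level in the image, (130,208)–(550,210), and its underside is about 83 mm up, some 23 mm above the white top. I'll let it settle, do one last bystander check, and hand in.

Call:
{"method": "carry_out", "body": {"moves": [[0, 0, 0, 0, -1], [0, 0, 0, 0, -1], [0, 0, 0, 0, -1], [0, 0, 0, 0, -1], [0, 0, 0, 0, -1]]}}

```text
clock: 19.0
eef_pos: [0.5339, 0.1012, 0.1643]
tool_rot: [0.997, 0.084, -0.0, 0.0]
ft_force: [0.4, -0.5, -4.4]
grip_width: 0.011
```

```bash
python3 - <<'E'
from h import *
shot('p'); o=bot.get_obs(); print(o['clock'],o['eef_pos'],o['grip_width'],o['ft_force'],abs(o['joint_vel']).max())
a=cv2.imread('pics/scene0.png').astype(int);b=cv2.imread('pics/p_s.png').astype(int)
for n,(y0,y1,x0,x1) in dict(rack=(216,243,206,256),jar=(214,242,284,306),amber=(178,211,322,341),lever=(153,175,215,225)).items(): print(n,abs(a-b)[y0:y1,x0:x1].mean().round(2))
print(abs(a-b)[300:340,310:440].mean())
order.job_done()
E
```

```text
19.1 [0.53386165 0.10121107 0.16427317] 0.011194239081620157 [-0.25779333 -0.43976142 -4.78855149] 0.0018139392473150362
rack 9.89
jar 3.78
amber 4.03
lever 43.17
4.303141025641025
the job is handed in; nothing more can be done
```

View pics/p_sz.png

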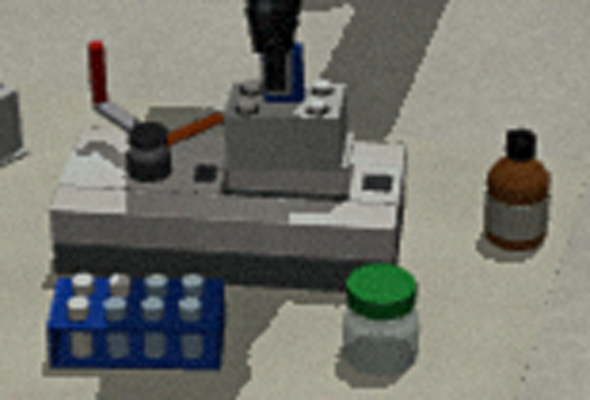

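The job is handed in at 19.1 s on the clock, with the block held still and fairly level about 23 mm above the heater's white top. The simulator reported no verdict.

**What I did:**
- **Lever:** I gripped the red post and swung it to about 0.89 rad by my measurement, then pressed slightly further. I led it back and let go. The orange finger stayed off the block.
- **Rocking:** The moves allow no tilt of the gripper, so I did not rock the block in a firm grip. I set the jaws loosely around the handle along the block's y and pushed it sideways. That brought the -y end up past its catch first, with the +y end still down. Pushing the other way then brought the +y end up.
- **Lift:** I turned the jaws 90°, gripped the handle across its 12 mm, and lifted straight up.

**Last checks:**
- **Block:** The wrist reads about 4.6 N, which is just the block's weight, so it is not touching the heater. Joint speeds are near zero.
- **Lean:** The block leans about 0.06 rad, estimated from the picture. That is not perfectly level but well under the 0.2 limit.
- **Lever and finger:** The post looks to be back at rest, and the finger is off the block.
- **Bystanders:** The jar and bottle match the first picture to within image noise.
- **Disagreements:** The image comparison also showed a difference at the lever and a smaller one at the rack. In the last picture both stand where they were, so I put it down to the arm's shadow.

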